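Seat the test-eye holder on its hidden pin and hold it down

ROBOT

A 6-joint arm with a two-finger parallel gripper is mounted at the origin on the work surface. World frame = base frame: x ahead of the robot, y to its left, z up, the work surface at z = 0. Lengths are in mm, angles in rad, forces in N, time in s.
With the tool pointing down it reaches from about 350 to 975 mm from the base axis. Payload 7.1 kg.
Tool frame: the origin (TCP) lies at the very end of the fingers, on their centre line; the grasp point (between the pads) lies 19 mm behind it (ctrl.grasp_offset is the distance from the TCP to the grasp point, in mm); z points along the fingers, y is the line along which they close (so a half turn about z gives the same grasp; the last joint's range is limited). The gripper opens to 88 mm and grips with 3 to 60 N. Pads are 20 mm wide; open, the fingers measure 115 mm over their backs; the gripper's body (75 mm by 178 mm) begins 61 mm behind the grasp point.
Start: joints at [1.185, 0.423, 1.63, -0, 1.089, -0.019], TCP at [224.112, 583.42, 222.675] pointing down, gripper open.
Joint ranges: [-3, 3], [-0.9, 2.11], [0.09, 2.58], [-1.31, 4.45], [0.11, 2.69], [-2.54, 2.54]. Speed limits (rad/s): [2.39, 2.39, 3.01, 3.14, 3.14, 3.14].

INTERFACE

Orientations are given as a rotation vector (axis times angle).
In Python, from workcell import ctrl, viewer, ticket, models gives the robot as it stands.
- The arm moves only by the tool play_rows, never from a script. Its arguments are lists of equal length, an entry for each row: "dp": the shift along the world's x, y, z in mm, a list of three; "yaw": the turn about the world's z in degrees. In form: {"dp": [[tx, ty, tz], ...], "yaw": [yaw, ...]}. A call has 1 to 8 rows; each row shifts and turns the commanded pose from where the row before left it; what a row does not reach is not made up. A row lasts 1/12 s, in which the tool goes at most 41.7 mm and 7.16 degrees, less where a joint would pass 70% of its speed; a pose out of reach is approached as far as the arm can. A call is refused whole if a number of a shift passes 41.7 or a number of a turn 7.16, either way. A call with a gripper value outside its range is refused whole. "gripper" is the closure, from 0 (fully open) to 1 (shut), set as the call begins (left out, the last holds). The fingers move at their own pace and stop on an object; the grip force is fixed at half the most. Time passes only in rows, so rows that do not move let the fingers close. It gives the time, the measured TCP pose, the force, the opening and the grip force at its end, in the units of the state.
- ctrl.get_obs(): the state, without advancing time (a new reading comes with each control period).
- viewer.get_image(name): name is "side" or "top"; returns a dict with "pixels" (384x512x3 uint8, red, green, blue), "range_z" (384x512 float32, mm along the optical axis (not along the pixel's ray), 0 where there is no reading), "fx", "fy", "cx", "cy" (pixels), "T" (4x4, takes a point from camera to world coordinates). Camera axes: x right, y up, looking along -z (the intrinsics and any distortion apply to the point x, -y, -z); pixel columns grow to the right and rows downward; lengths in mm; the calibration is good to about 2 mm. A picture is of the moment at which its call begins.
- ticket.close_job(): hands the job in; it is judged then, once.
Trained networks look in a picture, given as the dict that the camera call returned (one of the last four; its "shot" number tells which), for a name from the list of things; names that differ only in an ending like _2 or _b are one class to them, and where a whole thing is asked for, a point or a joint stands for the part that bears it (a point fixed in the world has none). Each returns a list of dicts, best first, with "conf" (0 to 1); they miss things now and then, are a little off and sometimes report something else, mostly with a low value. They report only what shows in the picture. A call takes as long as a camera call. They do not tell look-alikes from the thing itself.
- models.look_for(picture, name): "bbox" ([centre column, centre row, width, height] in pixels, round what is visible of it).
- models.landmark_of(picture, name): "location" ([column, row] in pixels: a listed point, or the origin of a listed thing).
The state is a dict: "t": time; "qpos": joint angles; "qvel": joint speeds; "joint_torque": joint torques, N m; "ee_pos": TCP position; "orientation": TCP orientation; "ft_force": force on the tool from outside, world axes, zero at the start; "moment": the same for the moment, N m; "width": finger opening in mm; "grasp_force": force on a finger pad.
Only numpy, scipy, OpenCV 4.12 (cv2) and the standard library are available. Lean on these libraries where they do the work, as an engineer would, in place of code of your own. Each camera call takes 0.05 s, during which the arm holds its last target. There are 200 camera calls.

TASK

Get the check dock ready for the morning calibration: lift the blue dust cover off the dock and set it down, right way up, in the middle of the grey mat. Then take the test-eye holder by its black handle, lay it square on the dock's sprung seat and slide it along until it drops over the hidden locating pin, press it flat and fully down against the spring, and finish while still holding it down there. Leave the other things on the desk where they are.

Things in the scene. Friction and masses are not known exactly. Their poses are not given: they have to be found in the camera images.
- dock: Check dock, fixed on the desk: a light grey block 200 (x) x 130 (y) x 22 mm high with a blue band round its foot. Origin at the centre of its underside, on the desk; z up; its x axis is the direction in which the pin may sit and along which the holder is slid. In its middle stands the sprung seat.
- seat_top (a point): Centre of the top of the sprung seat, a dark steel table 100 (along dock x) x 60 (along dock y) mm in the middle of the dock. Its top is 34 mm above the desk when free, 26 mm when fully pressed down. A brass locating pin stands on it and moves up and down with it.
- pin_line (a point): Middle of the line on which the pin's tip lies, 7 mm above the seat's top. The pin is clamped on the seat's centre line (dock y = 0), somewhere between 15 mm before and 15 mm past this point along dock x; where is not reported: find it by sliding the holder (or see it once the cover is off). It is 10 mm in diameter, its top 3 mm tapering to 6 mm
- seat (a joint): How far the seat is pressed down, in m: 0 free, 0.008 fully down. The spring takes about 2.5 N to start and about 9 N at the bottom. A holder lying on the pin's tip, not over its hole, pushes the seat down too; when the hole comes over the pin, the seat springs back up and the push vanishes.
- cover: Blue dust cover over the seat, loose on the dock's top (its underside 22 mm above the desk), long side along dock x: a hollow box open below, 118 (x) x 78 (y) x 32 mm high, 4 mm walls, 120 to 200 g. Origin at the centre of its underside, z up. Lift it straight up at least 30 mm to clear the pin.
- cover_grip (a point): Point in the white grip bar on the cover, 56 mm above the cover's underside; the bar is 18 (cover x) x 45 (cover y) mm and rises 29 mm from the cover's top, to 61 mm. Grip across its 18 mm.
- mat: Grey mat, 170 (x) x 130 (y) x 2 mm, fixed flat on the desk; origin at the centre of its underside. The cover's place once taken off, any way round.
- holder: Test-eye holder, 250 to 480 g: aluminium plate 84 (x) x 90 (y) x 14 mm with handle and two glass balls. Starts standing on the desk. Origin at the centre of its underside, z up. A blind hole there, 13 (x) x 16 (y) mm, 11 mm deep, takes the pin. On the dock its x axis lies along dock x, either way round; once on the pin, its underside lies flat on the seat.
- handle (a point): Point in the holder's black handle, above its centre, 44 mm over its underside; the handle is 24 (holder x) x 32 (holder y) mm and rises from the plate (14 mm) to 62 mm. Grip across its 24 mm. Beside it, at holder y = +34 and -34 mm, stand green glass balls 20 mm in diameter, tops 43 mm above the underside.
- drops: Amber eye-drop bottle, red cap, 28 mm diameter, 72 mm high, standing; leave alone. Origin under its centre.
- tub: White jar of wipes, blue cap, 80 mm diameter, 95 mm high; leave alone. Origin under its centre.
- occluder: Black hand-held eye occluder lying flat, 184 mm long along its x, 58 mm disc at its +x end, 6 mm thick; leave alone. Origin on its underside in the handle.
- penlight: Steel penlight lying flat, 125 mm along its x, 13 mm thick; leave alone. Origin under its centre.
- lenscase: Contact-lens case, 60 x 68 x 16 mm, green and white lids; leave alone. Origin under its centre.
Not all that is in view belongs to the job. Of the things that look like the holder, take the one that is nearest to the robot's base at the start. Of the things that look like the dock, take the one that is farthest to the robot's right at the start.

How it is judged:
By the outcome, as a careful person would: the job done as asked, in the order asked, and still so for the second after the job is handed in, while the arm keeps its last pose, push and grip.
It also fails if it takes over 61 s, if anything falls off the work surface, if the arm or the gripper's body presses on something with over 40 N, if the wrist force passes 120 N, or if a joint passes its speed limit or range.

## Working session

There is one attempt and no reset: what is moved stays moved. The work goes in short steps, Python scripts to look and compute and a tool call to move; the robot and the scene stay as the last step left them, time stands still between calls to the robot, and variables do not carry over. Pictures are saved under pics/ and viewed, at most 10 in all, crops included, and the job is handed in when it is done.

Besides the shell and the picture viewer there is one more tool, called after ">>>" as name(argument=value, ...) on one line, values as JSON. play_rows: Moves the arm, as the interface text tells. Its arguments: {"type":"object","properties":{"dp":{"type":"array"},"yaw":{"type":"array"},"gripper":{"type":"number"}},"required":["dp","yaw"]}

```bash
mkdir -p pics
cat > h.py <<'E'
import numpy as np, cv2
from workcell import ctrl, viewer, ticket, models
def save(p,n): cv2.imwrite('pics/'+n, cv2.cvtColor(p["pixels"],cv2.COLOR_RGB2BGR))
def world(p,c,r,z=None):
    T=np.array(p["T"]); d=np.array([(c-p["cx"])/p["fx"],-(r-p["cy"])/p["fy"],-1])
    o=T[:3,3]; D=T[:3,:3]@d
    if z is None:
        s=p["range_z"][int(round(r)),int(round(c))]
    else: s=(z-o[2])/D[2]
    return o+s*D
E
python3 - <<'E'
from h import *
t=viewer.get_image("top"); s=viewer.get_image("side")
save(t,'t0.png'); save(s,'s0.png')
print({k:t[k] for k in t if k not in('pixels','range_z')}); print(s["T"])
for n,p in(('top',t),('side',s)):
    for k in ['dock','cover','cover_grip','mat','holder','handle','drops','tub','occluder','penlight','lenscase']:
        for d in models.landmark_of(p,k):
            if d['conf']>.2: print(n,k,np.round(d['location']),round(d['conf'],2),np.round(world(p,*d['location'])))
o=ctrl.get_obs();print(o)
cv2.imwrite('pics/both.png',cv2.resize(np.hstack([cv2.imread('pics/t0.png')]),(800,600)))
E
```

```text
{'fx': 387.4307556615159, 'fy': 387.4307556615159, 'cx': 255.25540316707827, 'cy': 197.5761336678209, 'T': array([[-2.78398275e-02,  9.86490797e-01, -1.61433736e-01,
         3.52983522e+02],
       [-9.99584105e-01, -2.86886332e-02, -2.92890198e-03,
        -7.21252931e+01],
       [-7.52064808e-03,  1.61285056e-01,  9.86879208e-01,
         1.09458950e+03],
       [ 0.00000000e+00,  0.00000000e+00,  0.00000000e+00,
         1.00000000e+00]]), 'shot': 1}
[[ 6.55061067e-01  5.80933964e-01 -4.83125996e-01 -7.81598849e+01]
 [-7.55359121e-01  4.88190322e-01 -4.37153072e-01 -6.15075026e+02]
 [-1.80996313e-02  6.51295585e-01  7.58608241e-01  1.03827190e+03]
 [ 0.00000000e+00  0.00000000e+00  0.00000000e+00  1.00000000e+00]]
top dock [123. 303.] 0.81 [253. 291.  35.]
top dock [233. 205.] 0.59 [504.  -8.  58.]
top cover [231. 204.] 0.73 [504.  -4.  80.]
top cover_grip [228. 200.] 0.88 [515.   4.  79.]
top cover_grip [118. 207.] 0.38 [515. 322.   2.]
top mat [121. 205.] 0.95 [522. 316.  -1.]
top holder [341. 210.] 0.9 [ 481. -299.   55.]
top handle [396. 179.] 0.65 [ 563. -453.   57.]
top dr
[... 1220 characters left out ...]
63.] 0.26 [795. -38.   6.]
{'t': 1.2, 'qpos': array([ 1.18498763e+00,  4.23122850e-01,  1.62990443e+00, -2.36070074e-05,
        1.08861708e+00, -1.90013139e-02]), 'qvel': array([ 0.00010893,  0.00122846,  0.00034688, -0.00020861,  0.00027453,
        0.00089002]), 'joint_torque': array([-1.21155292e-03, -5.44581342e+01, -2.74047464e+01,  6.42773649e-02,
        1.68479414e-02,  4.87403543e-05]), 'ee_pos': array([224.12103529, 583.40538736, 222.65903842]), 'orientation': array([ 5.72936212e-01,  3.08889706e+00, -8.61633043e-05]), 'ft_force': array([-0.00038151,  0.14958611,  0.04347342]), 'moment': array([-0.00741544, -0.0259715 ,  0.05699215]), 'grasp_force': 0.0, 'width': 88.0239748910927}
```

View pics/both.png

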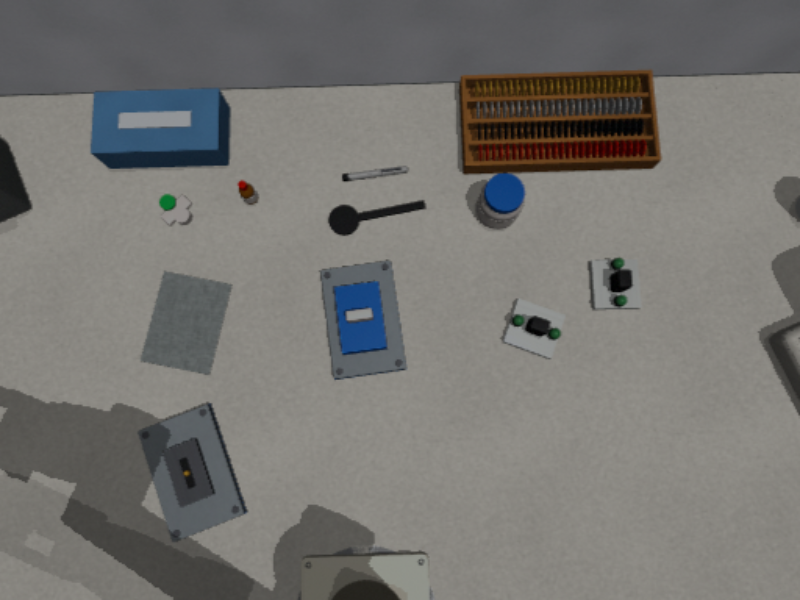

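View pics/s0.png

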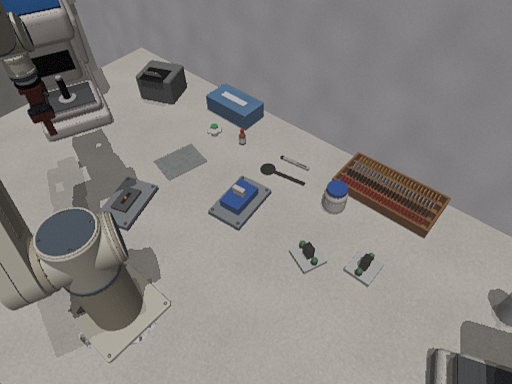

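Top view (800x600 scale): covered dock at (362,318), bare dock look-alike at (192,470). Holder look-alikes are at (536,327) and (618,283), and the mat is at (187,322). The farthest-right dock is the covered one at y≈-8. The holder nearest the base is (536,327), about 566 mm away against 723 mm.

```bash
cat >> h.py <<'E'
def fit(p,box,z,cond,name=''):
    c0,r0,c1,r1=box; m=np.zeros(p["pixels"].shape[:2],np.uint8)
    px=p["pixels"].astype(int)[r0:r1,c0:c1]; m[r0:r1,c0:c1]=cond(px[...,0],px[...,1],px[...,2])
    n,l,st,_=cv2.connectedComponentsWithStats(m); k=1+np.argmax(st[1:,4]); 
    rr,cc=np.nonzero(l==k)
    P=np.array([world(p,c,r,z)[:2] for c,r in zip(cc,rr)],np.float32)
    rect=cv2.minAreaRect(P); b=cv2.boxPoints(rect); e=[b[1]-b[0],b[2]-b[1]]
    L=[np.linalg.norm(v) for v in e]; v=e[int(np.argmax(L))]
    a=np.degrees(np.arctan2(v[1],v[0])); a=(a+90)%180-90
    print(name,'centre',np.round(rect[0],1),'mean',np.round(P.mean(0),1),'size',np.round(L,1),'long axis deg',round(a,1),'n',len(P)); return rect[0],a
E
python3 - <<'E'
from h import *
t=viewer.get_image("top"); px=t["pixels"]
for n,(c,r) in dict(cover=(217,205),bar=(230,201),dock=(212,190),mat=(121,205),plate=(330,217),handle=(344,208),ball=(331,205),desk=(280,260)).items(): print(n,px[r,c],np.round(world(t,c,r),0))
fit(t,(200,165,265,250),54,lambda r,g,b:b>r+60,'cover')
fit(t,(215,190,245,212),83,lambda r,g,b:(r>150)&(g>150),'bar')
fit(t,(85,165,155,245),2,lambda r,g,b:(r<135)&(r>80),'mat')
fit(t,(310,180,370,235),14,lambda r,g,b:(r>170)|(r<60),'holder')
fit(t,(325,195,360,220),62,lambda r,g,b:(r<50)&(g<50),'handle')
fit(t,(195,160,270,250),22,lambda r,g,b:((r<145)&(b<r+30)&(r>80))|(b>r+60),'dock')
crop=np.hstack([px[155:250,190:275],px[165:260,305:410]])
cv2.imwrite('pics/c1.png',cv2.resize(crop,None,fx=4,fy=4,interpolation=cv2.INTER_CUBIC)[...,::-1])
E
```

```text
cover [ 20  69 130] [506.  35.  54.]
bar [146 149 147] [511.  -2.  84.]
dock [ 94 100 104] [554.  52.  21.]
mat [91 96 95] [522. 315.   1.]
plate [146 149 149] [ 469. -278.    8.]
handle [30 29 30] [ 486. -306.   65.]
ball [37 85 50] [ 499. -276.   39.]
desk [141 138 132] [ 354. -133.    0.]
cover centre [511.1  -0.9] mean [510.7  -1.3] size [ 77.4 118.9] long axis deg 5.9 n 1068Traceback (most recent call last):
  File "<stdin>", line 5, in <module>
  File "h.py", line 14, in fit
    n,l,st,_=cv2.connectedComponentsWithStats(m); k=1+np.argmax(st[1:,4]);
                                                      ~~~~~~~~~^^^^^^^^^^
    return _wrapfunc(a, 'argmax', axis=axis, out=out, **kwds)
    return bound(*args, **kwds)
ValueError: attempt to get argmax of an empty sequence
```

```bash
cat >> h.py <<'E'
def pts(p,box):
    c0,r0,c1,r1=box; c,r=np.meshgrid(np.arange(c0,c1),np.arange(r0,r1)); s=p["range_z"][r0:r1,c0:c1]
    d=np.stack([(c-p["cx"])/p["fx"],-(r-p["cy"])/p["fy"],-np.ones(c.shape)],-1)*s[...,None]
    T=np.array(p["T"]); return d@T[:3,:3].T+T[:3,3], p["pixels"][r0:r1,c0:c1].astype(int)
def fz(p,box,lo,hi,name,cond=None):
    W,C=pts(p,box); m=(W[...,2]>lo)&(W[...,2]<hi)
    if cond is not None: m&=cond(C[...,0],C[...,1],C[...,2])
    n,l,st,_=cv2.connectedComponentsWithStats(m.astype(np.uint8)); k=1+np.argmax(st[1:,4])
    P=W[l==k]; rect=cv2.minAreaRect(P[:,:2].astype(np.float32)); b=cv2.boxPoints(rect); e=[b[1]-b[0],b[2]-b[1]]
    L=[np.linalg.norm(v) for v in e]; v=e[int(np.argmax(L))]; a=(np.degrees(np.arctan2(v[1],v[0]))+90)%180-90
    print(name,'centre',np.round(rect[0],1),'mean',np.round(P.mean(0),1),'size',np.round(L,1),'long deg',round(a,1),len(P))
E
python3 - <<'E'
from h import *
t=viewer.get_image("top"); px=t["pixels"]
B=(190,155,275,250); H=(310,180,370,235)
fz(t,B,45,60,'covertop'); fz(t,B,76,90,'bar'); fz(t,B,15,95,'dock')
fit(t,(85,165,155,245),2,lambda r,g,b:(r<115)&(r>70),'mat')
fz(t,H,6,80,'holder'); fz(t,H,55,70,'handle'); fz(t,H,6,20,'plate')
fz(t,H,25,80,'handle+balls')
crop=np.hstack([px[155:250,190:275],px[165:260,305:410]])
cv2.imwrite('pics/c1.png',cv2.resize(crop,None,fx=4,fy=4,interpolation=cv2.INTER_CUBIC)[...,::-1])
E
```

```text
covertop centre [512.7  -1. ] mean [511.   -1.4  53.1] size [ 78.1 119.2] long deg 6.0 1105
bar centre [512.2  -1.7] mean [511.9  -2.1  81.8] size [43.9 17.6] long deg -83.2 113
dock centre [514.4  -2.7] mean [510.2  -3.9  34.4] size [130.  200.6] long deg 6.6 3242
mat centre [519.3 320.5] mean [518.  320.9] size [171.8 132.1] long axis deg -12.9 n 2707
holder centre [ 488.7 -311.2] mean [ 487.4 -309.    21.3] size [84.2 90.9] long deg 68.5 966
handle centre [ 488.7 -310.9] mean [ 488.4 -310.5   60.5] size [24.  31.3] long deg 68.4 106
plate centre [ 488.7 -311.2] mean [ 487.4 -309.2   12.7] size [84.2 90.9] long deg 68.5 720
handle+balls centre [ 483.7 -323.6] mean [ 484.5 -316.    51. ] size [24. 59.] long deg 68.3 186
```

View pics/c1.png

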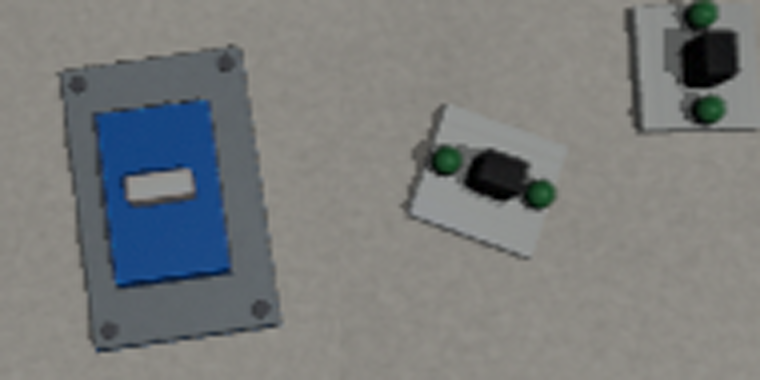

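Crop confirms: covered dock with bar at crop px (158,185), holder (488,180) with plate turned about -21°. The second holder at the right is the decoy. First move is above the cover.

>>> play_rows(dp=[[18,-36,0],[18,-36,0],[18,-36,0],[18,-36,0],[18,-36,0],[18,-36,0],[18,-36,0],[18,-36,0]], yaw=[-4,-4,-4,-4,-4,-4,-4,-4], gripper=0)

```text
t: 1.97
ee_pos: [368.6, 293.7, 222.9]
orientation: [1.406, 2.809, 0.001]
ft_force: [1.3, 0.9, 0.4]
width: 87.6
grasp_force: 0.0
```

>>> play_rows(dp=[[18,-36,0],[18,-36,0],[18,-36,0],[18,-36,0],[18,-36,0],[18,-36,0],[18,-36,0],[18,-36,0]], yaw=[-4,-4,-4,-4,-4,-4,-4,-3])

```text
t: 2.63
ee_pos: [512.7, 5.4, 223.0]
orientation: [2.106, 2.33, 0.001]
ft_force: [1.1, 1.0, 0.2]
width: 88.1
grasp_force: 0.0
```

>>> play_rows(dp=[[0,-8,-30],[0,0,-40],[0,0,-40],[0,0,-30],[0,0,-20],[0,0,-4],[0,0,0],[0,0,0]], yaw=[0.5,0,0,0,0,0,0,0])

```text
t: 3.3
ee_pos: [512.9, -0.6, 59.5]
orientation: [2.092, 2.343, 0.001]
ft_force: [-0.2, -1.1, 1.3]
width: 87.9
grasp_force: 0.0
```

>>> play_rows(dp=[[0,0,0],[0,0,0],[0,0,0],[0,0,0],[0,0,0],[0,0,0],[0,0,0]], yaw=[0,0,0,0,0,0,0], gripper=1)

```text
t: 3.88
ee_pos: [512.2, -0.6, 58.8]
orientation: [2.092, 2.343, 0.0]
ft_force: [0.3, -0.4, 0.8]
width: 44.8
grasp_force: 0.0
```

>>> play_rows(dp=[[0,0,0],[0,0,0],[0,0,0],[0,0,0],[0,0,0],[0,0,0],[0,0,0],[0,0,0]], yaw=[0,0,0,0,0,0,0,0])

```text
t: 4.55
ee_pos: [512.1, -0.6, 58.6]
orientation: [-2.092, -2.343, 0.0]
ft_force: [1.2, -0.5, -1.2]
width: 17.7
grasp_force: 30.0
```

>>> play_rows(dp=[[0,0,10],[0,0,20],[0,0,25],[0,0,25],[0,0,0],[0,0,0]], yaw=[0,0,0,0,0,0])

```text
t: 5.05
ee_pos: [513.0, -0.6, 140.2]
orientation: [2.091, 2.342, 0.003]
ft_force: [-0.0, -0.3, -1.5]
width: 17.7
grasp_force: 30.0
```

>>> play_rows(dp=[[1,40,0],[1,40,0],[1,40,0],[1,40,0],[1,40,0],[1,40,0],[0,40,0],[0,40,0]], yaw=[-2,-3,-3,-3,-3,-3,-2,0])

```text
t: 5.72
ee_pos: [516.7, 320.8, 136.9]
orientation: [-2.452, -1.964, 0.005]
ft_force: [1.1, 0.3, -1.6]
width: 18.0
grasp_force: 30.0
```

>>> play_rows(dp=[[0,1,-20],[0,0,-25],[0,0,-25],[0,0,-15],[0,0,-8],[0,0,-4],[0,0,0],[0,0,0]], yaw=[0,0,0,0,0,0,0,0])

```text
t: 6.38
ee_pos: [518.4, 320.4, 41.9]
orientation: [2.45, 1.966, 0.001]
ft_force: [0.6, 0.1, -1.4]
width: 17.8
grasp_force: 30.0
```

Run:
```python
from h import *
t=viewer.get_image("top"); save(t,'t2.png')
W,C=pts(t,(200,160,265,245))
B=(190,155,275,250)
fz(t,B,15,60,'dock'); fz(t,B,29,60,'seat'); fz(t,B,37,60,'pin'); fz(t,B,15,60,'brass',lambda r,g,b:(r>b+40))
fit(t,B,41,lambda r,g,b:(r>b+35),'brass')
for d in models.landmark_of(t,'seat_top')+models.landmark_of(t,'pin_line'): print(d)
fz(t,(85,150,160,245),25,36,'cover',lambda r,g,b:b>r+60)
crop=t["pixels"][155:250,190:275]
s=viewer.get_image("side")["pixels"][130:230,130:290]
a=cv2.resize(crop,None,fx=4,fy=4,interpolation=cv2.INTER_CUBIC); b=cv2.resize(s,(456,285)); b=np.vstack([b,np.zeros((95,456,3),np.uint8)])
cv2.imwrite('pics/c2.png',np.hstack([a,b])[...,::-1])
```

```text
dock centre [514.   -2.8] mean [511.7  -3.2  24. ] size [129.8 199.6] long deg 6.5 3240
seat centre [514.   -2.8] mean [513.3  -2.7  33.4] size [ 60.  100.4] long deg 6.7 764
pin centre [521.   -2.7] mean [521.2  -2.4  39.7] size [6.1 3.6] long deg -59.1 6
brass centre [ 5.227e+02 -4.000e-01] mean [ 5.222e+02 -5.000e-01  3.720e+01] size [7.6 9.1] long deg 41.3 11
brass centre [521.9  -0.7] mean [521.6  -0.8] size [7.8 7.9] long axis deg 43.3 n 11
{'location': [230.7, 202.7], 'conf': 0.69}
{'location': [118.3, 302.1], 'conf': 0.62}
{'location': [230.7, 202.1], 'conf': 0.59}
{'location': [122.5, 302.6], 'conf': 0.76}
cover centre [546.8 283.6] mean [545.1 285.2  34.5] size [40.  18.3] long deg -8.3 33
```

View pics/c2.png

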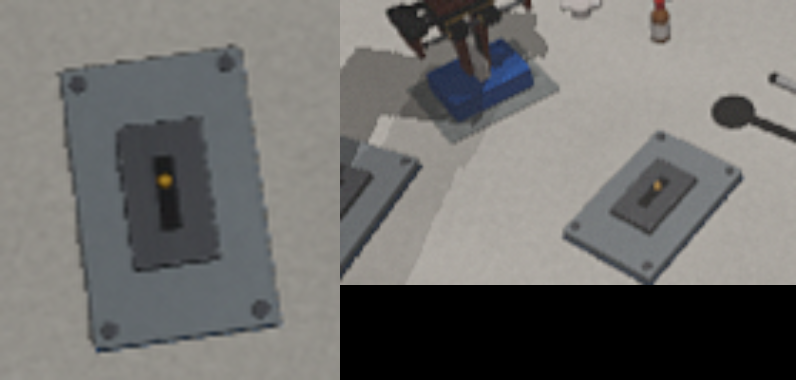

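Right crop: cover hangs over the mat. Left crop: seat is bare with the brass pin at (165,181), which is about world (522,-1.5), 8 mm past seat centre along +x. Next I lower the last 3 mm and release.

>>> play_rows(dp=[[0,0,-2],[0,0,-1],[0,0,0],[0,0,0]], yaw=[0,0,0,0])

```text
t: 6.92
ee_pos: [518.1, 320.4, 38.7]
orientation: [-2.45, -1.966, 0.0]
ft_force: [-0.1, -0.4, -1.4]
width: 17.7
grasp_force: 30.0
```

>>> play_rows(dp=[[0,0,0],[0,0,0],[0,0,0],[0,0,0],[0,0,0],[0,0,0],[0,0,0],[0,0,0]], yaw=[0,0,0,0,0,0,0,0], gripper=0)

```text
t: 7.58
ee_pos: [518.1, 320.4, 38.7]
orientation: [-2.45, -1.966, -0.0]
ft_force: [0.6, -1.0, 0.5]
width: 67.5
grasp_force: 0.0
```

>>> play_rows(dp=[[0,0,0],[0,0,10],[0,0,30],[0,0,40],[0,0,40],[0,0,40],[0,0,20],[0,0,0]], yaw=[0,0,0,0,0,0,0,0])

```text
t: 8.25
ee_pos: [520.9, 322.1, 225.5]
orientation: [2.449, 1.965, 0.016]
ft_force: [0.5, 0.6, 0.5]
width: 87.9
grasp_force: 0.0
```

>>> play_rows(dp=[[-2,-39,0],[-2,-39,0],[-2,-39,0],[-2,-39,0],[-2,-39,0],[-2,-39,0],[-2,-39,0],[-2,-39,0]], yaw=[-3,-3,-3,0,0,0,0,0])

```text
t: 8.92
ee_pos: [501.0, 6.7, 218.3]
orientation: [-2.596, -1.768, 0.001]
ft_force: [0.7, 0.8, 0.4]
width: 87.7
grasp_force: 0.0
```

>>> play_rows(dp=[[-2,-39,0],[-2,-39,0],[-2,-39,0],[-2,-39,0],[-2,-39,0],[-2,-39,0],[-1,-39,0],[0,-35,0]], yaw=[0,0,0,0,0,0,0,0])

```text
t: 9.58
ee_pos: [488.0, -301.6, 218.2]
orientation: [-2.597, -1.766, 0.001]
ft_force: [1.5, 0.5, -0.8]
width: 87.7
grasp_force: 0.0
```

>>> play_rows(dp=[[0,0,0],[0,0,0],[0,0,0]], yaw=[0,0,0])

```text
t: 9.83
ee_pos: [488.4, -298.8, 218.0]
orientation: [-2.596, -1.766, 0.001]
ft_force: [0.6, -0.4, 0.1]
width: 87.7
grasp_force: 0.0
```

Run:
```python
from h import *
t=viewer.get_image("top"); save(t,'t3.png')
fz(t,(85,150,160,245),25,40,'covertop')
fz(t,(85,150,160,245),55,70,'bar')
```

```text
covertop centre [516.6 319. ] mean [515.6 317.4  33.5] size [117.4  80.7] long deg -12.8 1080
bar centre [516.4 318.4] mean [516.  318.1  62.3] size [17.8 44. ] long deg 76.9 111
```

Cover sits centred on the mat, about 2 mm off and level. Down to the handle.

>>> play_rows(dp=[[0,-12,-30],[0,0,-40],[0,0,-40],[0,0,-35],[0,0,-25],[0,0,-15],[0,0,-8],[0,0,0]], yaw=[0,0,0,0,0,0,0,0])

```text
t: 10.55
ee_pos: [488.4, -309.6, 24.2]
orientation: [-2.593, -1.768, 0.002]
ft_force: [-0.4, 0.7, -0.0]
width: 87.6
grasp_force: 0.0
```

>>> play_rows(dp=[[0,0,0],[0,0,0],[0,0,0],[0,0,0],[0,0,0],[0,0,0],[0,0,0],[0,0,0]], yaw=[0,0,0,0,0,0,0,0], gripper=1)

```text
t: 11.22
ee_pos: [489.1, -311.7, 25.8]
orientation: [2.597, 1.768, 0.0]
ft_force: [-1.9, 0.9, 1.1]
width: 37.9
grasp_force: 0.0
```

>>> play_rows(dp=[[0,0,0],[0,0,0],[0,0,0],[0,0,0],[0,0,0],[0,0,0],[0,0,0],[0,0,0]], yaw=[0,0,0,0,0,0,0,0])

```text
t: 11.88
ee_pos: [489.2, -311.7, 25.7]
orientation: [2.597, 1.768, 0.0]
ft_force: [1.2, -1.1, -0.5]
width: 23.6
grasp_force: 30.0
```

>>> play_rows(dp=[[0,0,10],[0,0,20],[0,0,30],[0,0,20],[0,0,10],[0,0,0],[0,0,0]], yaw=[0,0,0,0,0,0,0])

```text
t: 12.47
ee_pos: [488.8, -311.4, 115.7]
orientation: [2.597, 1.768, -0.0]
ft_force: [-0.3, 0.7, -4.0]
width: 24.3
grasp_force: 30.0
```

>>> play_rows(dp=[[3,38,0],[3,38,0],[3,38,0],[3,38,0],[3,38,0],[3,38,0],[2,38,0],[1,38,0]], yaw=[3,4,4,4,4,4,3,2])

```text
t: 13.13
ee_pos: [508.7, -5.7, 114.1]
orientation: [-2.088, -2.345, 0.003]
ft_force: [1.6, 0.3, -3.8]
width: 23.8
grasp_force: 30.0
```

>>> play_rows(dp=[[0,4,-5],[0,0,-10],[0,0,-10],[0,0,0],[0,0,0],[0,0,0]], yaw=[0,0,0,0,0,0])

```text
t: 13.63
ee_pos: [509.8, -4.8, 90.2]
orientation: [-2.094, -2.341, 0.001]
ft_force: [0.5, -0.0, -3.5]
width: 24.1
grasp_force: 30.0
```

Run:
```python
from h import *
t=viewer.get_image("top"); B=(180,150,285,255)
o=ctrl.get_obs(); print(o['ee_pos'],o['orientation'],o['ft_force'],o['moment'])
fz(t,B,70,86,'plate'); fz(t,B,15,25,'docktop')
W,C=pts(t,B); print(np.histogram(W[...,2],bins=np.arange(60,100,3)))
s=viewer.get_image("side")["pixels"]
a=cv2.resize(t["pixels"][150:255,180:285],(400,400),interpolation=cv2.INTER_CUBIC); b=cv2.resize(s[130:230,190:290],(400,400),interpolation=cv2.INTER_CUBIC)
cv2.imwrite('pics/c3.png',np.hstack([a,b])[...,::-1])
```

```text
[510.1341631   -4.70353165  90.53668075] [-2.09440764e+00 -2.34137968e+00  3.61693172e-04] [-0.01868     0.23710381 -2.91356698] [-0.03798502 -0.00916789 -0.00360363]Traceback (most recent call last):
  File "<stdin>", line 4, in <module>
  File "h.py", line 28, in fz
    n,l,st,_=cv2.connectedComponentsWithStats(m.astype(np.uint8)); k=1+np.argmax(st[1:,4])
                                                                       ~~~~~~~~~^^^^^^^^^^
    return _wrapfunc(a, 'argmax', axis=axis, out=out, **kwds)
    return bound(*args, **kwds)
ValueError: attempt to get argmax of an empty sequence
```

Run:
```python
from h import *
t=viewer.get_image("top"); s=viewer.get_image("side")
B=(190,140,300,240)
W,C=pts(s,B); print(np.histogram(W[...,2],bins=np.arange(55,115,5))[0])
fz(s,B,72,84,'plate')
a=cv2.resize(t["pixels"][150:255,180:285],(400,400),interpolation=cv2.INTER_CUBIC); b=cv2.resize(s["pixels"][130:230,190:290],(400,400),interpolation=cv2.INTER_CUBIC)
cv2.imwrite('pics/c3.png',np.hstack([a,b])[...,::-1])
```

```text
[  0  15  29  62 239  30  15  10  22  24  22]
plate centre [508.8 -10.2] mean [498.9 -21.9  77. ] size [94.1 85.1] long deg -83.3 312
```

View pics/c3.png

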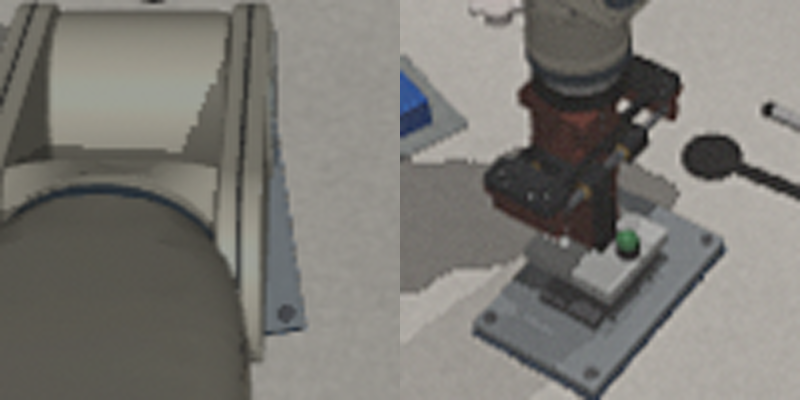

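Run:
```python
from h import *
s=viewer.get_image("side"); W,C=pts(s,(180,140,300,250))
a=np.radians(6.6); ex=np.array([np.cos(a),np.sin(a)]); ey=np.array([-ex[1],ex[0]])
q=W[...,:2]-[514,-2.8]; X=q@ex; Y=q@ey; Z=W[...,2]
for n,m in (('dock',(Z>19)&(Z<25)),('plate',(Z>75.5)&(Z<82)&(X<50)&(Y<0))):
    print(n,m.sum(),np.round(np.percentile(X[m],[0,1,3,97,99,100]),1),np.round(np.percentile(Y[m],[0,1,3,97,99,100]),1),np.median(Z[m]))
```

```text
dock 690 [-104.1 -100.4  -98.8   93.1   96.2  109.7] [-70.5 -69.2 -67.3 259.6 273.8 332.6] 21.027957874524816
plate 178 [-49.  -48.3 -45.8  34.2  35.3  36.2] [-52.9 -51.8 -50.8  -2.6  -0.6  -0.2] 77.95413504130897
```

Side crop shows the holder level over the seat, aligned with the dock. Shift y +2, then lower until it rests on the pin tip.

>>> play_rows(dp=[[0,2,-6],[0,0,-7],[0,0,-5],[0,0,-3],[0,0,-2],[0,0,0],[0,0,0]], yaw=[0,0,0,0,0,0,0])

```text
t: 14.42
ee_pos: [510.1, -1.5, 67.5]
orientation: [-2.092, -2.343, 0.0]
ft_force: [-0.6, 0.3, -2.5]
width: 23.5
grasp_force: 30.0
```

>>> play_rows(dp=[[0,0,-1.5],[0,0,0],[0,0,0]], yaw=[0,0,0])

```text
t: 14.67
ee_pos: [510.4, -1.6, 66.5]
orientation: [2.092, 2.343, 0.001]
ft_force: [-0.3, -0.3, -0.5]
width: 23.9
grasp_force: 30.0
```

>>> play_rows(dp=[[0,-0.6,-1],[0,0,0],[0,0,0],[0,0,0]], yaw=[0.2,0,0,0])

```text
t: 15.0
ee_pos: [510.5, -2.1, 65.4]
orientation: [2.088, 2.347, 0.001]
ft_force: [0.7, 2.4, 0.3]
width: 23.8
grasp_force: 30.0
```

>>> play_rows(dp=[[2,0.2,0],[2,0.2,0],[0,0,0],[0,0,0]], yaw=[0,0,0,0])

```text
t: 15.33
ee_pos: [513.9, -1.9, 65.0]
orientation: [-2.088, -2.347, 0.001]
ft_force: [-1.1, -0.1, 0.3]
width: 23.8
grasp_force: 30.0
```

>>> play_rows(dp=[[1,0.1,0],[1,0.1,0],[0,0,0],[0,0,0]], yaw=[0,0,0,0])

```text
t: 15.67
ee_pos: [516.2, -1.6, 65.2]
orientation: [2.088, 2.347, 0.0]
ft_force: [-2.6, 0.2, 0.2]
width: 23.6
grasp_force: 30.0
```

>>> play_rows(dp=[[1,0.1,0],[1,0.1,0],[0,0,0],[0,0,0]], yaw=[0,0,0,0])

```text
t: 16.0
ee_pos: [518.6, -1.4, 65.3]
orientation: [2.088, 2.347, 0.001]
ft_force: [-1.3, 0.4, 1.0]
width: 24.0
grasp_force: 30.0
```

>>> play_rows(dp=[[1,0.1,0],[0,0,0],[0,0,0],[0,0,0]], yaw=[0,0,0,0])

```text
t: 16.33
ee_pos: [519.6, -1.3, 65.2]
orientation: [2.088, 2.347, 0.001]
ft_force: [1.5, 0.3, -3.2]
width: 23.6
grasp_force: 30.0
```

>>> play_rows(dp=[[1,0.1,0],[0,0,0],[0,0,0],[0,0,0]], yaw=[0,0,0,0])

```text
t: 16.67
ee_pos: [520.0, -1.2, 65.1]
orientation: [-2.088, -2.347, 0.0]
ft_force: [-0.5, 1.2, -3.4]
width: 24.2
grasp_force: 30.0
```

>>> play_rows(dp=[[1,0.1,0],[0,0,0],[0,0,0],[0,0,0]], yaw=[0,0,0,0])

```text
t: 17.0
ee_pos: [521.1, -1.1, 65.2]
orientation: [-2.088, -2.347, 0.0]
ft_force: [-0.1, -0.3, -3.8]
width: 23.8
grasp_force: 30.0
```

>>> play_rows(dp=[[1,0.1,0],[0,0,0],[0,0,0],[0,0,0]], yaw=[0,0,0,0])

```text
t: 17.33
ee_pos: [522.1, -1.0, 65.2]
orientation: [-2.088, -2.347, -0.0]
ft_force: [-0.1, -0.2, -3.1]
width: 24.2
grasp_force: 30.0
```

The push vanished at x≈519.6, and 522 agrees with the seen pin, so the hole is over it. Press down.

>>> play_rows(dp=[[0,0,-2],[0,0,-2],[0,0,-1],[0,0,0],[0,0,0]], yaw=[0,0,0,0,0])

```text
t: 17.75
ee_pos: [522.0, -1.0, 60.0]
orientation: [-2.088, -2.347, 0.0]
ft_force: [-0.7, -0.2, -4.0]
width: 23.5
grasp_force: 30.0
```

>>> play_rows(dp=[[0,0,-2],[0,0,-1],[0,0,0],[0,0,0]], yaw=[0,0,0,0])

```text
t: 18.08
ee_pos: [522.2, -1.0, 57.4]
orientation: [2.088, 2.347, 0.0]
ft_force: [-1.2, 0.5, 0.5]
width: 23.6
grasp_force: 30.0
```

>>> play_rows(dp=[[0,0,-2],[0,0,-2],[0,0,-1],[0,0,0],[0,0,0]], yaw=[0,0,0,0,0])

```text
t: 18.5
ee_pos: [522.3, -1.0, 52.3]
orientation: [2.088, 2.347, 0.0]
ft_force: [-1.5, -0.1, 5.2]
width: 24.1
grasp_force: 30.0
```

>>> play_rows(dp=[[0,0,-0.5],[0,0,0],[0,0,0],[0,0,0]], yaw=[0,0,0,0])

```text
t: 18.83
ee_pos: [522.2, -1.0, 51.9]
orientation: [2.088, 2.347, 0.0]
ft_force: [-1.8, -0.1, 6.6]
width: 24.1
grasp_force: 30.0
```

>>> play_rows(dp=[[0,0,-0.5],[0,0,0],[0,0,0],[0,0,0]], yaw=[0,0,0,0])

```text
t: 19.17
ee_pos: [522.2, -1.0, 51.6]
orientation: [2.088, 2.347, 0.0]
ft_force: [-2.3, -0.2, 8.6]
width: 24.1
grasp_force: 30.0
```

>>> play_rows(dp=[[0,0,-0.5],[0,0,0],[0,0,0],[0,0,0]], yaw=[0,0,0,0])

```text
t: 19.5
ee_pos: [522.3, -1.0, 51.6]
orientation: [2.088, 2.347, 0.0]
ft_force: [-4.6, 0.4, 14.4]
width: 23.9
grasp_force: 30.0
```

>>> play_rows(dp=[[0,0,-0.5],[0,0,0],[0,0,0],[0,0,0],[0,0,0],[0,0,0]], yaw=[0,0,0,0,0,0])

```text
t: 20.0
ee_pos: [522.3, -1.0, 51.5]
orientation: [2.088, 2.347, 0.0]
ft_force: [-5.6, -0.0, 19.1]
width: 23.9
grasp_force: 30.0
```

Run:
```python
from h import *
s=viewer.get_image("side"); o=ctrl.get_obs(); print(o['t'],o['ee_pos'],o['ft_force'],o['moment'])
W,C=pts(s,(180,140,300,250))
a=np.radians(6.6); ex=np.array([np.cos(a),np.sin(a)]); ey=np.array([-ex[1],ex[0]])
q=W[...,:2]-[514,-2.8]; X=q@ex; Y=q@ey; Z=W[...,2]
m=(Z>35)&(Z<43)&(X<50)&(Y<0); A=np.c_[X[m],Y[m],np.ones(m.sum())]
print(m.sum(),np.linalg.lstsq(A,Z[m],rcond=None)[0],np.median(Z[m]),np.median(Z[(Z>19)&(Z<25)]))
cv2.imwrite('pics/c4.png',cv2.resize(s["pixels"][120:230,100:290],(760,440),interpolation=cv2.INTER_CUBIC)[...,::-1])
```

```text
20.05 [522.29949444  -0.97351771  51.5361507 ] [-4.9629854   0.1435286  20.57449464] [-0.05502087  1.25336156  0.02113813]
178 [-7.98462833e-04  4.62889602e-03  3.87189834e+01] 38.40595169397352 20.897425550182106
```

View pics/c4.png

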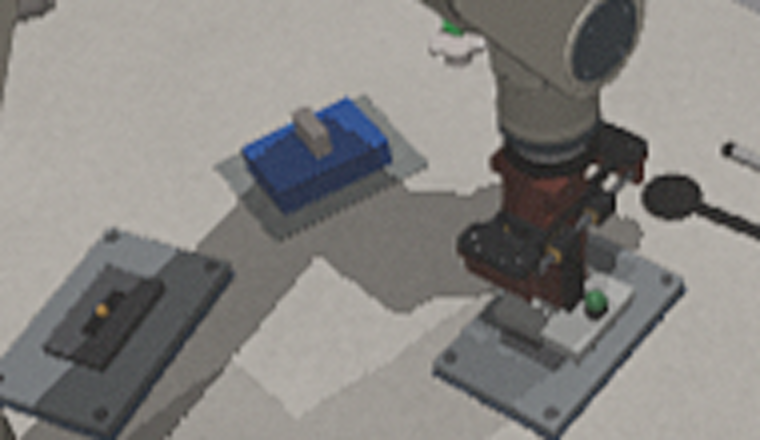

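Picture shows the holder flat on the dock at (580,320), cover upright mid-mat at (315,150). It has bottomed out: TCP stopped at z=51.5 with 24 N total push.

```bash
python3 -c "
from h import *
print(ticket.close_job())"
```

```text
the job is handed in; nothing more can be done
None
```

I handed the job in at about 20 s: the dust cover is upright on the mat, about 2 mm off centre, and the test-eye holder is over the pin, flat and fully down against the spring, still held there.

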